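# Clamp the sliding stop of a mould-centring jig

## Task

On the aluminium mould jig, first push the sliding stop forward until its wooden jaw touches the plaster mould. Then start the black wing knob, which is only sitting on top of its stud, by turning it backwards (anticlockwise from above) until it clicks down into the thread, and screw it forwards (clockwise) until it sits fully home and clamps the stop snugly, without forcing it. Leave the other things on the bench alone.

Things in the scene. Friction and masses are not known exactly. Their poses are not given: they have to be found in the camera images.
- jig: Fixed mould jig: aluminium base plate 330 x 120 x 12 mm on the table. Origin on the axis of its upright threaded stud, at table height; z up; x is the way the stop slides forward. The base spans x -150 to +180 mm, y -60 to +60 mm. From behind to front: the stop's tab (x -120 to -75), the stud with the knob (x = 0), the plaster mould.
- stud_top (a point): Top of the fixed steel stud, on its axis, 47 mm above the table, hidden inside the knob. The stud is 27 mm thick and has a coarse three-start right-hand thread. How the thread starts are turned about the axis differs each time and is not measured (this point's axes are the jig's).
- mould_top (a point): Centre of the top of the fixed white plaster mould, 84 mm across, top 72 mm above the table, 131 mm ahead of the stud along the jig's x.
- jaw_face (a point): Centre of the front face of the sliding stop's wooden jaw (60 mm wide, top 46 mm above the table), 35 mm above the table. It starts 17 to 43 mm short of the mould; at the hard end, jaw touching the mould, it is at x = +89 mm, y = 0 of the jig. The stop slides only along the jig's x, against about 3 N of friction, and stays where it is left.
- stop: Sliding stop: slotted steel plate 70 mm wide round the stud, top face 22 mm above the table, with the wooden jaw in front and the upright tab behind. Origin on the table, 44 mm behind the jaw's face; axes as the jig's. The knob clamps this plate: tight, it presses on it; good is 10 to 30 N, never over 60 N.
- tab (a point): Centre of the stop's upright steel tab, 62 mm above the table; the tab is 10 mm thick along the jig's x, 44 mm wide along the jig's y, and reaches from 22 up to 80 mm above the table; it moves with the stop. Push it from behind or pinch it across its thickness.
- knob: Loose black wing knob, 180 g. Origin at the centre of its underside; z up. Round skirt 56 mm across from 0 to 31 mm above the underside, with a flat shoulder on top; on it stands the wing: 56 mm long along the knob's x, 14 mm thick along its y, 31 to 59 mm above the underside. At the start the inner lugs sit on the flat top of the thread, underside 32.3 mm above the table.
- knob_grip (a point): Centre of the knob's wing, on its axis, 45 mm above its underside. Heights above the table: 77.3 mm at the start, 69.8 mm after the click, 67 mm when home (on the stop plate). A gripper that holds the knob must follow it down. Keep the knob's force on the stud under 80 N, also when turning against a stop.
- knob_lugs (a point): Centre of the ring of three lugs inside the skirt, 8 mm above the underside. Turned forwards at the start they jam at a blunt stop. Turned backwards (anticlockwise from above) by an unknown 5 to 80 degrees, lightly pressed, they drop 7.5 mm: the click. The drop place is about 12 degrees wide; a hard stop follows. Then forwards 50 to 90 degrees: down 2.8 mm, then tight. Snug is 0.2 to 0.5 N m.
- bowl_a: Bystander: unfired bowl 100 mm across, 48 mm high, near the jig. Leave alone.
- jar: Bystander: white jar 56 mm across, 60 mm high, beside the jig. Leave alone.
- brush: Bystander: brush lying beside the jig. Leave alone.
- bowl_b: Bystander: bowl like the other, at the right of the table. Leave alone.
- mug: Bystander: white mug 90 mm high at the right of the table. Leave alone.
- spatula: Bystander: spatula lying at the left. Leave alone.
Mind the look-alikes: they are no part of the job. Of the things that look like the knob, the middle-sized one is meant.

How it is judged:
On the way, in this order (a step that is already met when the one before it is completed fails the run):
1. the stop's jaw touches the mould while the knob still sits on top of the thread (x of jaw_face in the frame of jig above 0.0875 m and z of knob in the frame of jig above 0.029 m), for 0.1 s.
2. the knob has clicked down into the thread (z of knob in the frame of jig below 0.0268 m and horizontal distance between knob and jig below 0.004 m and angle between knob's own z axis and vertical below 0.1 rad), for 0.1 s.
At the end, for the whole second after the job is handed in: The stop's jaw is within 2 mm of the mould, the knob is on the stud upright (within 0.06 rad), centred within 4 mm, its underside less than 22.9 mm above the table (home on the stop plate), at rest, and it presses on the stop with more than 5 N (x of jaw_face in the frame of jig above 0.087 m and z of knob in the frame of jig below 0.0229 m and horizontal distance between knob and jig below 0.004 m and angle between knob's own z axis and vertical below 0.06 rad and contact force between knob and stop above 5 N and linear speed of knob below 0.01 m/s); the robot touches nothing.
It fails at once if the knob is forced against the jig's stud with more than 80 N (contact force between knob and jig above 80 N).
It fails at once if the knob is pressed on the stop with more than 60 N (contact force between knob and stop above 60 N).
It fails at once if a bystander is moved more than 20 mm (distance of any of bowl_a, jar, brush, bowl_b, mug, spatula from where it was at the start of the episode above 0.02 m).
It also fails if it takes over 64 s, if anything falls off the work surface, if the arm or the gripper's body presses on something with over 40 N, if the wrist force passes 120 N, or if a joint passes its speed limit or range.

## Robot

A 6-joint arm with a two-finger parallel gripper is mounted at the origin on the work surface. World frame = base frame: x ahead of the robot, y to its left, z up, the work surface at z = 0. Lengths are in m, angles in rad, forces in N, time in s.
With the tool pointing down it reaches from about 0.3 to 0.775 m from the base axis. Payload 14.6 kg.
Tool frame: the origin (TCP) lies at the very end of the fingers, on their centre line; the grasp point (between the pads) lies 19 mm behind it; z points along the fingers, y is the line along which they close (so a half turn about z gives the same grasp; the last joint's range is limited). The gripper opens to 94 mm and grips with 3 to 60 N. Pads are 16 mm wide; open, the fingers measure 119 mm over their backs; the gripper's body (75 mm by 177 mm) begins 78 mm behind the grasp point.
Start: joints at [-1.361, 0.3, 1.521, -0, 1.321, -0.067], TCP at [0.15, -0.529, 0.205] pointing down, gripper open.
Joint ranges: [-3.03, 3.03], [-0.79, 2.21], [0.23, 2.52], [-1.04, 4.18], [0, 3.07], [-2.55, 2.55]. Speed limits (rad/s): [2.22, 2.22, 2.57, 3.14, 3.14, 3.14].

## Interface

Orientations are given as [roll, pitch, yaw] about the fixed x, y, z axes, in that order (R = Rz(yaw) Ry(pitch) Rx(roll)).
In Python, from station import ctrl gives the robot as it stands.
- The arm moves only by the shell command python3 -m pendant 'ROWS' [OPENING] [FORCE]. ROWS is JSON, a list of rows, each a list of 2 entries, a list of its own where there are three numbers: the shift along the world's x, y, z in cm, then the turn about the world's z in rad. A call has 1 to 20 rows; each row shifts and turns the commanded pose from where the row before left it; what a row does not reach is not made up. A row lasts 1/12 s, in which the tool goes at most 41.7 mm and 7.16 degrees, less where a joint would pass 70% of its speed; a pose out of reach is approached as far as the arm can. A call is refused whole if a number of a shift passes 4.17 or a number of a turn 0.125, either way. A call with a gripper value outside its range is refused whole. OPENING is the opening, from 0 (shut) to 1 (fully open), set as the call begins (- or left out, the last holds). The fingers move at their own pace and stop on an object; FORCE is the grip in N (left out, the last holds). Time passes only in rows, so rows that do not move let the fingers close. It gives the time, the measured TCP pose, the force, the opening and the grip force at its end, in the units of the state.
- ctrl.get_obs(): the state, without advancing time (a new reading comes with each control period).
- ctrl.camera(name): name is "scene" or "top" or "wrist"; returns a dict with "color" (480x640x3 uint8, red, green, blue), "intrinsics" (3x3 intrinsics, pixels), "k1" (the pictures are not rectified: a ray, as slopes to the right and down, at radius r is drawn at 1 + k1 r^2 times it, then the intrinsics apply), "camera_from_world" (4x4, takes a point from world to camera coordinates). Camera axes: x right, y down, z forward; pixel columns grow to the right and rows downward; lengths in m; the calibration is good to about 2 mm. A picture is of the moment at which its call begins. There is no depth.
- ctrl.hand_in(): hands the job in; it is judged then, once.
The state is a dict: "time_s": time; "qpos": joint angles; "joint_vel": joint speeds; "tau": joint torques, N m; "ee_pos": TCP position; "eef_rot": TCP orientation; "force": force on the tool from outside, world axes, zero at the start; "moment": the same for the moment, N m; "grip_width": finger opening in m; "grip_force": force on a finger pad.
Only numpy, scipy, OpenCV 4.12 (cv2) and the standard library are available. Lean on these libraries where they do the work, as an engineer would, in place of code of your own. Each camera call takes 0.05 s, during which the arm holds its last target. There are 200 camera calls.

## Working session

There is one attempt and no reset: what is moved stays moved. The work goes in short steps, Python scripts to look and compute and a shell command to move; the robot and the scene stay as the last step left them, time stands still between calls to the robot, and variables do not carry over. Pictures are saved under pics/ and viewed, at most 10 in all, crops included, and the job is handed in when it is done.

```bash
ls; mkdir -p pics
cat > h.py <<'E'
import numpy as np, cv2
from station import ctrl
def cam(n):
    return ctrl.camera(n)
def ray(c,u,v):
    K=np.array(c["intrinsics"]);k=c["k1"]
    d=np.array([(u-K[0,2])/K[0,0],(v-K[1,2])/K[1,1]]);s=d.copy()
    for _ in range(20): s=d/(1+k*(s@s))
    T=np.array(c["camera_from_world"]);R=T[:3,:3];t=T[:3,3]
    return -R.T@t, R.T@np.array([s[0],s[1],1])
def onz(c,u,v,z):
    o,d=ray(c,u,v); return o+d*(z-o[2])/d[2]
def proj(c,p):
    K=np.array(c["intrinsics"]);T=np.array(c["camera_from_world"])
    q=T[:3,:3]@np.array(p)+T[:3,3];s=q[:2]/q[2];s=s*(1+c["k1"]*(s@s))
    return np.array([K[0,0]*s[0]+K[0,2],K[1,1]*s[1]+K[1,2]])
E
python3 - <<'E'
from h import *
for n in("top","scene"):
    c=cam(n);cv2.imwrite(f"pics/{n}0.png",c["color"][...,::-1]);o,d=ray(c,320,240);print(n,o,d,c["k1"],c["intrinsics"][0][0])
    import pickle;pickle.dump(c,open(f"{n}0.pkl","wb"))
E
```

```text
pics
top [ 0.41815162 -0.02392071  0.93033856] [ 0.189039    0.03983333 -0.98146684] -0.07858041232821651 441.898786335621
scene [1.04405128 0.53863769 1.09263333] [-0.39620362 -0.41751273 -0.81788876] 0.02962617061967559 596.2856585465619
```

View pics/top0.png

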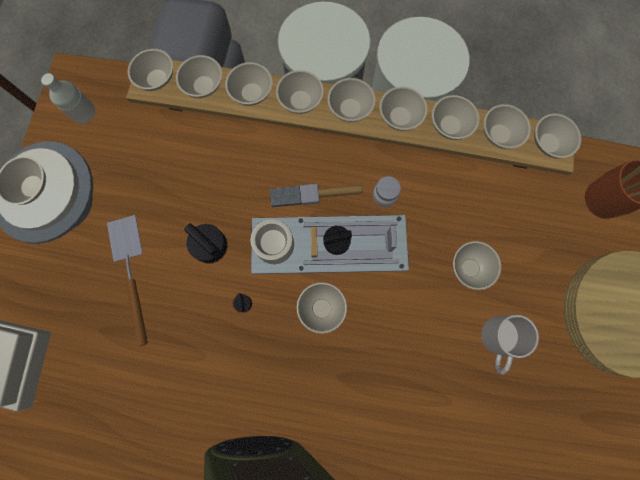

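View pics/scene0.png

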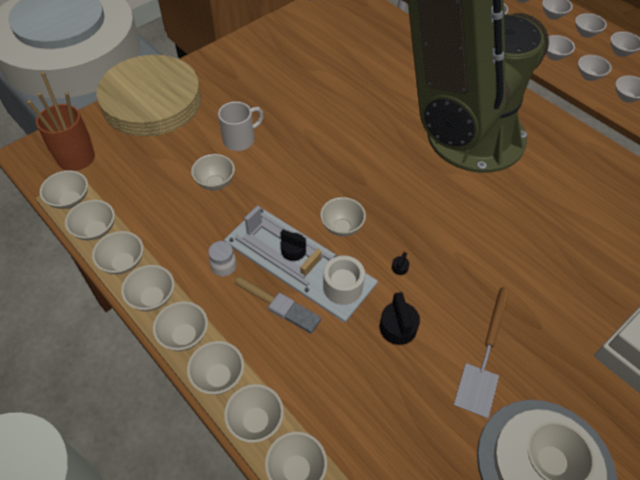

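The top view shows three knob look-alikes: large at (206,242), small at (242,302), and middle-sized at (337,240). The last is on the jig's stud and its skirt is the 56 mm size, so it is the one meant. The jaw is at (314,241), the tab at (393,237) and the mould at (271,241). I'll enlarge the jig to confirm.

Run:
```python
from h import *
import pickle
c=pickle.load(open("top0.pkl","rb"));s=pickle.load(open("scene0.pkl","rb"))
a=cv2.resize(c["color"][205:285,240:420,::-1],None,fx=4.4,fy=4.4,interpolation=cv2.INTER_CUBIC)[:300]
b=cv2.resize(s["color"][195:325,215:385,::-1],None,fx=2.3,fy=2.3,interpolation=cv2.INTER_CUBIC)
im=np.zeros((600,800,3),np.uint8);im[:a.shape[0],:a.shape[1]]=a[:,:800];im[300:300+b.shape[0],:b.shape[1]]=b[:300]
cv2.imwrite("pics/crop0.png",im)
# base mask: bluish bright
hsv=cv2.cvtColor(c["color"],cv2.COLOR_RGB2HSV)
r=c["color"].astype(int)
m=((r[...,2]-r[...,0]>5)&(r[...,2]>90)).astype(np.uint8)
w=np.zeros_like(m);w[205:285,240:420]=1;m*=w
m=cv2.morphologyEx(m,cv2.MORPH_CLOSE,np.ones((9,9)))
cs,_=cv2.findContours(m,0,2);k=max(cs,key=cv2.contourArea)
P=np.array([onz(c,u,v,0.012)[:2] for u,v in k[:,0].astype(float)],np.float32)
print(cv2.minAreaRect(k));R=cv2.minAreaRect(P);print(R,cv2.boxPoints(R))
```

```text
((329.0959777832031, 243.98855590820312), (55.162872314453125, 155.2405242919922), 88.8982925415039)
((0.5906800031661987, -0.006722152233123779), (0.11861006915569305, 0.3275953233242035), 11.203056335449219) [[ 0.50068134  0.14243214]
 [ 0.56432873 -0.17892079]
 [ 0.68067867 -0.15587644]
 [ 0.6170313   0.16547649]]
```

View pics/crop0.png

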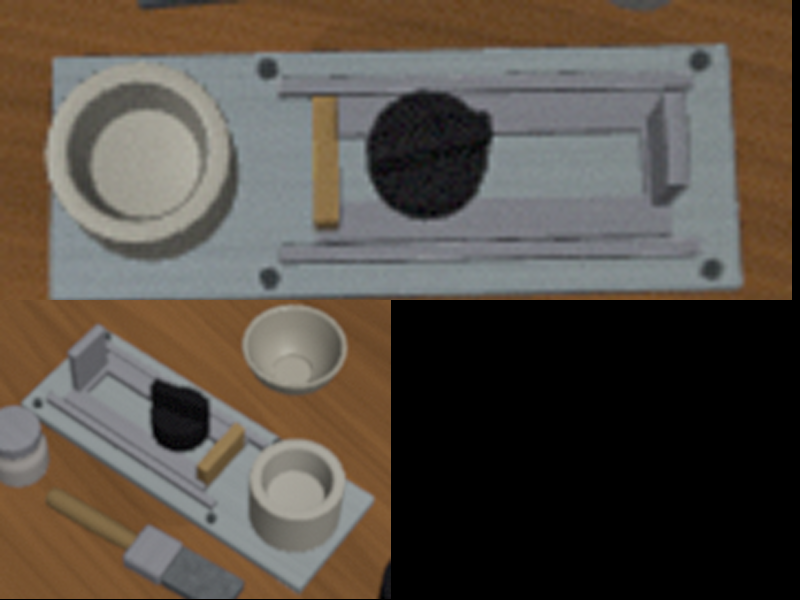

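The crop confirms it: the middle knob (337,240) sits on the jig's stud between the wooden jaw and the tab. The base rectangle measures 328 x 119 mm against the given 330 x 120. Next I'll cross-check the jaw, tab, mould and knob.

```bash
cat >> h.py <<'E'
ST=np.array([0.5936,-0.0214]);A=np.array([-0.1943,0.9809]);B=np.array([-A[1],A[0]])
def tojig(p): d=np.array(p[:2])-ST; return np.array([d@A,d@B])
def toworld(x,y,z): return np.r_[ST+x*A+y*B,z]
def blob(m,box):
    w=np.zeros(m.shape,np.uint8);u0,v0,u1,v1=box;w[v0:v1,u0:u1]=1;m=m.astype(np.uint8)*w
    return max(cv2.findContours(m,0,2)[0],key=cv2.contourArea)
E
python3 - <<'E'
from h import *
import pickle
c=pickle.load(open("top0.pkl","rb"));s=pickle.load(open("scene0.pkl","rb"))
for n,c,bj,bk in(("top",c,(305,220,322,262),(318,220,355,260)),("scene",s,(298,245,328,280),(278,226,310,264))):
    r=c["color"].astype(int)
    k=blob((r[...,0]-r[...,2]>40),bj);print(n,"jaw top-ish",np.round(tojig(onz(c,*k[:,0].mean(0),0.046)),4))
    for p in k[:,0]: pass
    J=np.array([tojig(onz(c,*p,0.046)) for p in k[:,0].astype(float)]);print(" jaw x,y range",J.min(0).round(4),J.max(0).round(4))
    k=blob(r.max(2)<60,bk);(u,v),rad=cv2.minEnclosingCircle(k);print(" knob",u,v,rad,tojig(onz(c,u,v,0.063)).round(4), "stud proj",proj(c,toworld(0,0,.063)).round(1))
    print(" tab centre guess proj (x-97,z80)",proj(c,toworld(-.097,0,.08)).round(1),"mould top",proj(c,toworld(.131,0,.072)).round(1))
c=pickle.load(open("top0.pkl","rb"))
for p in [(389,226),(397,226),(390,250),(397,247)]: print(p,tojig(onz(c,*p,.08)).round(4))
o=ctrl.get_obs();print(o["ee_pos"],o["eef_rot"],o["qpos"],o["force"],o["grip_width"],o["time_s"])
print("cam knob",[toworld(x,0,.1).round(4) for x in(-.15,-.12,0)])
E
```

```text
top jaw top-ish [0.0463 0.0043]
 jaw x,y range [ 0.0417 -0.029 ] [0.0525 0.0293]
 knob 338.0 239.89999389648438 14.940311431884766 [-0.0023  0.0024] stud proj [336.8 238.7]
 tab centre guess proj (x-97,z80) [386.3 236.1] mould top [270.9 239.1]
scene jaw top-ish [ 0.0548 -0.0096]
 jaw x,y range [ 0.0439 -0.0364] [0.0637 0.0292]
 knob 291.0 244.0 16.643415451049805 [ 0.0011 -0.0047] stud proj [292.  242.3]
 tab centre guess proj (x-97,z80) [256.2 215. ] mould top [342.8 272.3]
(389, 226) [-0.1033 -0.0202]
(397, 226) [-0.1192 -0.0199]
(390, 250) [-0.1028  0.0279]
(397, 247) [-0.1168  0.0222]
[ 0.15023231 -0.52885598  0.20494827] [-3.14059874e+00 -4.81777631e-05  2.76789197e-01] [-1.36062956e+00  3.00420576e-01  1.52150016e+00 -1.86780476e-05
  1.32066683e+00 -6.66178199e-02] [-0.02829222  1.19418949 -0.09816588] 0.09439865827750568 0.1
cam knob [array([ 0.6227, -0.1685,  0.1   ]), array([ 0.6169, -0.1391,  0.1   ]), array([ 0.5936, -0.0214,  0.1   ])]
```

Measured in the jig frame:

| Item | Measured | Expected |
|---|---|---|
| Knob offset from the stud | about 3 mm | on the stud |
| Jaw face x | +52.5 mm, so 36 mm still to travel | 17–43 mm short of the mould |
| Tab centre x | -112 mm | -120 to -75 mm |
| Jaw width | 58 mm | 60 mm |

These agree, so I'll move behind the tab with the gripper shut.

```bash
python3 -m pendant '[[[3.14,2.43,0],-0.0054],[[3.14,2.43,0],-0.0054],[[3.14,2.43,0],-0.0054],[[3.14,2.43,0],-0.0054],[[3.14,2.43,0],-0.0054],[[3.14,2.43,0],-0.0054],[[3.14,2.43,0],-0.0054],[[3.14,2.43,0],-0.0054],[[3.14,2.43,0],-0.0054],[[3.14,2.43,0],-0.0054],[[3.14,2.43,0],-0.0054],[[3.14,2.43,0],-0.0054],[[3.14,2.43,0],-0.0054],[[3.14,2.43,0],-0.0054],[[3.14,2.43,0],-0.0054],[[0,0,0],0],[[0,0,0],0]]' 0 20
python3 - <<'E'
from h import *
import pickle
c=cam("wrist");pickle.dump(c,open("w1.pkl","wb"));cv2.imwrite("pics/w1.png",c["color"][...,::-1])
print(ray(c,320,240)[0],proj(c,toworld(0,0,.063)),proj(c,toworld(-.112,0,.08)))
p=ctrl.get_obs();print(tojig(p["ee_pos"]),p["force"],p["qpos"][5])
E
```

```text
time_s: 1.52
ee_pos: [0.6219, -0.1631, 0.2042]
eef_rot: [-3.141, 0.002, 0.198]
force: [0.5, -0.4, 0.3]
grip_width: 0.0009
grip_force: 0.0
[ 0.69405745 -0.1486616   0.38353812] [156.01924056 225.10454663] [278.75912025 229.77311876]
[-0.14548087  0.00075333] [-1.03658636  0.09413666 -0.00603411] 1.0585097456003274
```

View pics/w1.png

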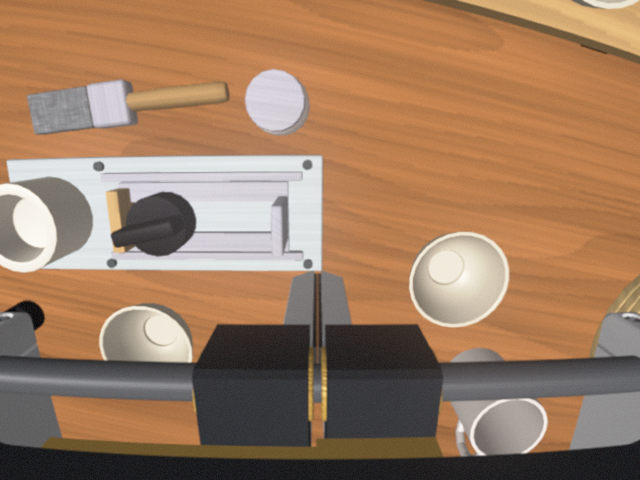

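The wrist view shows the tab at (279,228) and the shut fingers behind the base end at about (318,280). The knob's wing runs from roughly (113,238) to (175,228). I'll go down behind the tab and push.

```bash
python3 -m pendant '[[[0,0,-3.2],0],[[0,0,-3.2],0],[[0,0,-3.2],0],[[0,0,-3.2],0],[[0,0,-3.2],0],[[0,0,0],0],[[-0.19,0.98,0],0],[[-0.136,0.686,0],0],[[-0.136,0.686,0],0],[[-0.136,0.686,0],0],[[-0.136,0.686,0],0],[[-0.136,0.686,0],0],[[0,0,0],0]]'
python3 -c "
from h import *
p=ctrl.get_obs();print(tojig(p['ee_pos']),p['force']@np.r_[A,0])"
```

```text
time_s: 2.65
ee_pos: [0.6127, -0.119, 0.0461]
eef_rot: [3.142, -0.001, 0.197]
force: [0.2, -0.7, -0.3]
grip_width: 0.0005
grip_force: 0.0
[-0.09941875  0.00020151] -0.6988410639068887
```

```bash
python3 -m pendant '[[[-0.04,0.196,0],0],[[-0.04,0.196,0],0]]'
python3 -m pendant '[[[-0.03,0.147,0],0],[[-0.03,0.147,0],0]]'
python3 - <<'E'
from h import *
import pickle
c=cam("top");pickle.dump(c,open("t2.pkl","wb"));cv2.imwrite("pics/t2.png",cv2.resize(c["color"][205:285,240:420,::-1],None,fx=4.4,fy=4.4))
r=c["color"].astype(int)
k=blob((r[...,0]-r[...,2]>40)&(r[...,0]>110),(285,220,322,262))
J=np.array([tojig(onz(c,*p,0.046)) for p in k[:,0].astype(float)]);print(" jaw x,y range",J.min(0).round(4),J.max(0).round(4))
p=ctrl.get_obs();print(tojig(p['ee_pos']),p['force'])
E
```

```text
time_s: 2.82
ee_pos: [0.6119, -0.1166, 0.0456]
eef_rot: [3.141, -0.0, 0.196]
force: [1.1, -2.9, 2.5]
grip_width: 0.0006
grip_force: 1.6
time_s: 2.98
ee_pos: [0.6113, -0.1137, 0.0455]
eef_rot: [3.141, -0.0, 0.195]
force: [2.8, -3.0, 2.6]
grip_width: 0.0003
grip_force: 1.6
 jaw x,y range [ 0.0763 -0.0297] [0.0849 0.0286]
[-0.09372237  0.00058895] [ 1.96402114 -2.19840678  1.70571667]
```

```bash
for i in 1; do python3 -m pendant '[[[-0.03,0.147,0],0],[[-0.03,0.147,0],0]]'; done
python3 -m pendant '[[[-0.02,0.1,0],0],[[0,0,0],0]]'
python3 -m pendant '[[[-0.02,0.1,0],0],[[0,0,0],0]]'
```

```text
time_s: 3.2
ee_pos: [0.6109, -0.1116, 0.0456]
eef_rot: [3.14, -0.001, 0.196]
force: [4.6, -17.8, -3.1]
grip_width: 0.0004
grip_force: 9.0
time_s: 3.37
ee_pos: [0.6109, -0.1116, 0.0456]
eef_rot: [3.138, -0.001, 0.195]
force: [5.0, -14.8, -1.9]
grip_width: 0.0004
grip_force: 8.2
time_s: 3.53
ee_pos: [0.6109, -0.1116, 0.0456]
eef_rot: [3.137, -0.002, 0.195]
force: [7.1, -22.4, -2.6]
grip_width: 0.0004
grip_force: 11.5
```

The push force rose to about 20 N with the tool stopped at jig x = -91.6 mm. That puts the tab's rear face at -79 mm against -80 expected, so the jaw is on the mould. I'll back off, rise and look at the knob from above.

```bash
python3 -m pendant '[[[0.39,-1.96,0],0],[[0,0,-0],0],[[0,0,4],0],[[0,0,4],0],[[0,0,4],0],[[0,0,3.5],0],[[-2.2,3.3,0],0],[[-2.2,3.3,0],0],[[-2.2,3.3,0],0],[[0,0,0],0],[[0,0,0],0]]'
python3 - <<'E'
from h import *
import pickle
for n in("wrist","top"):
    c=cam(n);pickle.dump(c,open(n+"3.pkl","wb"));r=c["color"].astype(int)
    if n=="top":
        k=blob((r[...,0]-r[...,2]>40)&(r[...,0]>110),(285,220,322,262))
        J=np.array([tojig(onz(c,*p,0.046)) for p in k[:,0].astype(float)]);print(" jaw x range",J.min(0).round(4),J.max(0).round(4))
    else:
        u,v=proj(c,toworld(0,0,.07));print(u,v,ray(c,u,v))
        x0,y0=max(0,int(u)-100),max(0,int(v)-75);print(x0,y0)
        cv2.imwrite("pics/w3.png",cv2.resize(c["color"][y0:y0+150,x0:x0+200,::-1],(800,600),interpolation=cv2.INTER_CUBIC))
print(ctrl.get_obs()["ee_pos"])
E
```

```text
time_s: 4.45
ee_pos: [0.5473, -0.0275, 0.2007]
eef_rot: [-3.141, 0.0, 0.198]
force: [0.3, -0.5, -0.1]
grip_width: 0.0004
grip_force: 0.0
321.27295223638447 172.93277083129814 (array([ 0.61918194, -0.01307488,  0.3801372 ]), array([-0.08341489, -0.02714569, -1.01126287]))
221 97Traceback (most recent call last):
  File "<stdin>", line 6, in <module>
  File "h.py", line 22, in blob
    return max(cv2.findContours(m,0,2)[0],key=cv2.contourArea)
ValueError: max() iterable argument is empty
```

View pics/w3.png

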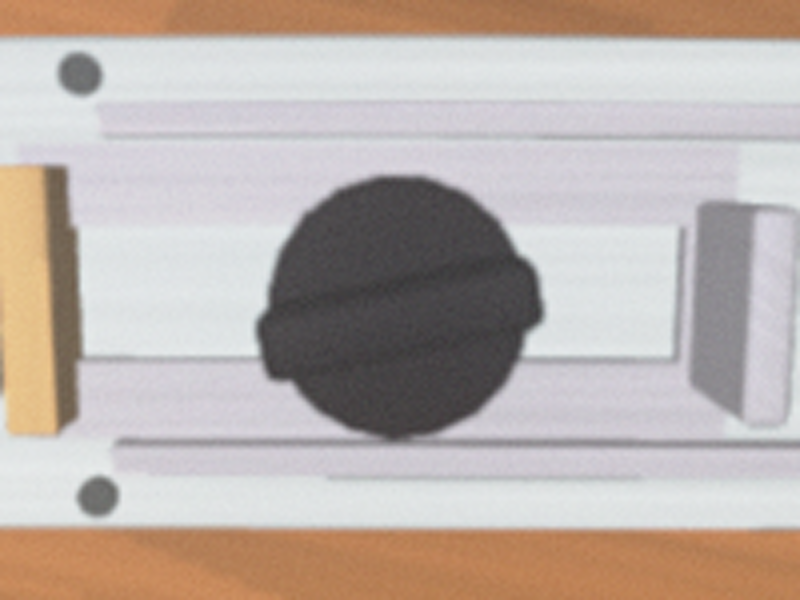

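The crop shows the wing running from about (266,352) to (533,287), with the skirt centred at (398,307). It is free-standing on the stud, and the jaw and tab leave the fingers room.

Run:
```python
from h import *
import pickle
c=pickle.load(open("wrist3.pkl","rb"));f=lambda u,v,z:onz(c,221+u/4,97+v/4,z)
a=f(266,352,.0913);b=f(533,287,.0913);d=a-b;print(a,b,np.linalg.norm(d[:2]),"mid",(a+b)/2,np.arctan2(d[1],d[0]))
k=f(398,307,.0633);print("skirt c",k,"diam",np.linalg.norm(f(268,307,.0633)-f(528,307,.0633)))
print(ctrl.get_obs()["eef_rot"],ctrl.get_obs()["qpos"][5])
```

```text
[0.58117406 0.00294089 0.0913    ] [ 0.60346775 -0.04494854  0.0913    ] 0.05282429267910884 mid [ 0.5923209  -0.02100383  0.0913    ] 2.0064850425675265
skirt c [ 0.59224957 -0.0210776   0.0633    ] diam 0.05475318642742541
[-3.14142518e+00  1.98607749e-04  1.95978012e-01] 1.2546364970110686
```

```bash
python3 -m pendant '[[[0.3,0.043,0],0.1207],[[0.3,0.043,0],0.1207],[[0.3,0.043,0],0.1207],[[0.3,0.043,0],0.1207],[[0.3,0.043,0],0.1207],[[0.3,0.043,0],0.1207],[[0.3,0.043,0],0.1207],[[0.3,0.043,0],0.1207],[[0.3,0.043,0],0.1207],[[0.3,0.043,0],0.1207],[[0.3,0.043,0],0.1207],[[0.3,0.043,0],0.1207],[[0.3,0.043,0],0.1207],[[0.3,0.043,0],0.1207],[[0.3,0.043,0],0.1207],[[0,0,0],0],[[0,0,0],0]]' 0.45 10
python3 -m pendant '[[[0,0,-4],0],[[0,0,-4],0],[[0,0,0],0],[[0,0,0],0]]'
python3 - <<'E'
from h import *
o=ctrl.get_obs();print(o["qpos"][5],o["eef_rot"],o["ee_pos"],o["force"],o["moment"])
c=cam("wrist");cv2.imwrite("pics/w4.png",c["color"][...,::-1])
E
```

```text
time_s: 5.97
ee_pos: [0.5933, -0.0235, 0.1998]
eef_rot: [-3.141, -0.0, 2.001]
force: [0.4, -0.6, 0.0]
grip_width: 0.042
grip_force: 0.0
time_s: 6.3
ee_pos: [0.5924, -0.0231, 0.1198]
eef_rot: [-3.139, -0.002, 2.003]
force: [0.6, 1.1, 0.8]
grip_width: 0.0419
grip_force: 0.0
-0.5329362793519572 [-3.13861523e+00 -1.75417279e-03  2.00305486e+00] [ 0.59244423 -0.02306141  0.11975295] [0.55540523 1.12679559 0.83738385] [ 0.01672733 -0.10992644  0.03470822]
```

View pics/w4.png

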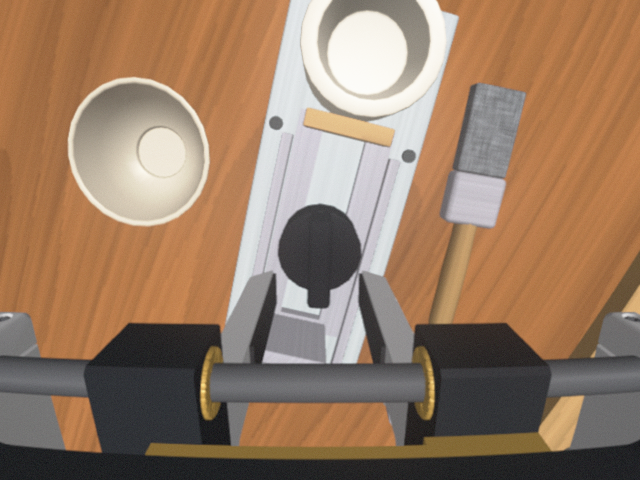

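The wrist view shows the wing (vertical at x≈319, 205–305) centred and parallel between the fingers (250 and 385). I'll descend, shift +2 mm in y and grip.

```bash
python3 -m pendant '[[[0,0.2,-2.5],0],[[0,0,-2.5],0],[[0,0,-0.4],0],[[0,0,0],0],[[0,0,0],0]]'; python3 -m pendant '[[[0,0,0],0],[[0,0,0],0],[[0,0,0],0],[[0,0,0],0],[[0,0,0],0],[[0,0,0],0]]' 0 12
```

```text
time_s: 6.77
ee_pos: [0.5943, -0.021, 0.0689]
eef_rot: [3.139, 0.001, 2.006]
force: [0.3, -0.3, 0.6]
grip_width: 0.0423
grip_force: 0.0
time_s: 7.27
ee_pos: [0.5932, -0.0209, 0.0668]
eef_rot: [3.141, 0.0, 2.006]
force: [-0.7, -0.5, 3.2]
grip_width: 0.0138
grip_force: 12.0
```

```bash
python3 -m pendant '[[[0,0,-0.08],0],[[0,0,0],0]]' 0 20; python3 -m pendant '[[[0,0,0],0.05],[[0,0,0],0.05],[[0,0,0],0]]'
```

```text
time_s: 7.43
ee_pos: [0.5933, -0.0209, 0.0666]
eef_rot: [3.141, 0.0, 2.006]
force: [-2.8, -1.2, 10.4]
grip_width: 0.0136
grip_force: 20.0
time_s: 7.68
ee_pos: [0.5938, -0.0208, 0.0666]
eef_rot: [3.14, 0.001, 2.11]
force: [-0.2, 0.2, 7.1]
grip_width: 0.0138
grip_force: 20.0
```

```bash
cat > s.py <<'E'
from h import *
o=ctrl.get_obs();print("F",np.round(o["force"],1),"Mz",np.round(o["moment"],2),"z",o["ee_pos"][2].round(4),"yaw",o["eef_rot"][2].round(3),"j6",o["qpos"][5].round(2))
E
python3 -m pendant '[[[0,0,-0.02],0.06],[[0,0,0],0.06],[[0,0,0],0.06],[[0,0,0],0]]'|sed -n 2,4p;python3 s.py;  python3 -m pendant '[[[0,0,0],0.06],[[0,0,0],0.06],[[0,0,0],0]]'|sed -n 2,4p;python3 s.py
```

```text
ee_pos: [0.5929, -0.0208, 0.0651]
eef_rot: [-3.141, -0.001, 2.289]
force: [0.1, -0.3, -1.5]
F [ 0.1 -0.3 -1.5] Mz [ 0.02 -0.12 -0.05] z 0.0651 yaw 2.289 j6 -0.82
ee_pos: [0.5929, -0.0208, 0.0651]
eef_rot: [-3.141, -0.001, 2.407]
force: [-0.1, 0.6, -1.4]
F [-0.1  0.6 -1.4] Mz [-0.03 -0.13 -0.02] z 0.0651 yaw 2.407 j6 -0.93
```

The force fell to about the knob's weight and z dropped 1.5 mm, so the lugs are over the drop place. I'll follow it down gently.

```bash
python3 -m pendant '[[[0,0,-0.2],0],[[0,0,0],0]]'|sed -n 2,4p;python3 s.py;  python3 -m pendant '[[[0,0,-0.2],0],[[0,0,0],0]]'|sed -n 2,4p;python3 s.py
```

```text
ee_pos: [0.5928, -0.0208, 0.0629]
eef_rot: [-3.141, -0.001, 2.403]
force: [0.2, 0.4, -2.0]
F [ 0.2  0.4 -2. ] Mz [ 0.04 -0.15  0.04] z 0.0629 yaw 2.403 j6 -0.93
ee_pos: [0.5929, -0.0208, 0.061]
eef_rot: [-3.141, -0.001, 2.405]
force: [-0.1, -0.2, -1.9]
F [-0.1 -0.2 -1.9] Mz [ 0.05 -0.12  0.03] z 0.061 yaw 2.405 j6 -0.93
```

```bash
python3 -m pendant '[[[0,0,-0.15],0],[[0,0,0],0]]'|sed -n 2,4p;python3 s.py;  python3 -m pendant '[[[0,0,-0.1],0],[[0,0,0],0]]'|sed -n 2,4p;python3 s.py
```

```text
ee_pos: [0.593, -0.0208, 0.0596]
eef_rot: [-3.141, -0.0, 2.406]
force: [-0.6, -0.6, -3.0]
F [-0.6 -0.6 -3. ] Mz [ 0.02 -0.2   0.04] z 0.0596 yaw 2.406 j6 -0.93
ee_pos: [0.5932, -0.0208, 0.0593]
eef_rot: [3.141, 0.0, 2.406]
force: [-2.4, -0.5, 3.3]
F [-2.4 -0.5  3.3] Mz [0.02 0.32 0.01] z 0.0593 yaw 2.406 j6 -0.93
```

The knob bottomed 7.3 mm down, which is the click. Now I'll screw forwards, following it down.

```bash
python3 -m pendant '[[[0,0,0],-0.06],[[0,0,-0.01],-0.06],[[0,0,-0.012],-0.06],[[0,0,0],0]]'|sed -n 2,4p;python3 s.py;  python3 -m pendant '[[[0,0,-0.014],-0.06],[[0,0,-0.014],-0.06],[[0,0,-0.014],-0.06],[[0,0,0],0]]'|sed -n 2,4p;python3 s.py
```

```text
ee_pos: [0.5935, -0.0209, 0.0593]
eef_rot: [3.141, 0.001, 2.223]
force: [-0.1, -0.4, 3.6]
F [-0.1 -0.4  3.6] Mz [ 0.   -0.09 -0.05] z 0.0593 yaw 2.223 j6 -0.75
ee_pos: [0.5937, -0.0209, 0.059]
eef_rot: [3.14, 0.001, 2.045]
force: [0.1, 0.1, 5.3]
F [0.1 0.1 5.3] Mz [-0.05 -0.21 -0.08] z 0.059 yaw 2.045 j6 -0.57
```

```bash
python3 -m pendant '[[[0,0,-0.015],-0.06],[[0,0,-0.015],-0.06],[[0,0,-0.015],-0.06],[[0,0,0],0]]'|sed -n 2,4p;python3 s.py;  python3 -m pendant '[[[0,0,-0.015],-0.06],[[0,0,-0.015],-0.06],[[0,0,-0.015],-0.06],[[0,0,0],0]]'|sed -n 2,4p;python3 s.py
```

```text
ee_pos: [0.5935, -0.0208, 0.0582]
eef_rot: [3.141, 0.0, 1.867]
force: [1.3, 0.9, 3.8]
F [1.3 0.9 3.8] Mz [-0.06 -0.3  -0.09] z 0.0582 yaw 1.867 j6 -0.39
ee_pos: [0.5931, -0.0207, 0.0574]
eef_rot: [3.142, -0.0, 1.688]
force: [1.7, 0.3, 2.5]
F [1.7 0.3 2.5] Mz [-0.04 -0.17 -0.06] z 0.0574 yaw 1.688 j6 -0.21
```

```bash
python3 -m pendant '[[[0,0,-0.02],-0.05],[[0,0,-0.02],-0.05],[[0,0,0],0]]'|sed -n 2,4p;python3 s.py;  python3 -m pendant '[[[0,0,-0.02],-0.05],[[0,0,0],0]]'|sed -n 2,4p;python3 s.py;  python3 -m pendant '[[[0,0,-0.02],-0.03],[[0,0,0],0]]'|sed -n 2,4p;python3 s.py
```

```text
ee_pos: [0.5931, -0.0208, 0.057]
eef_rot: [-3.142, -0.0, 1.589]
force: [0.2, -0.4, 2.1]
F [ 0.2 -0.4  2.1] Mz [-0.06 -0.17  0.  ] z 0.057 yaw 1.589 j6 -0.11
ee_pos: [0.593, -0.0208, 0.0567]
eef_rot: [-3.141, -0.0, 1.539]
force: [-0.7, 0.9, 1.5]
F [-0.7  0.9  1.5] Mz [ 0.01 -0.15 -0.03] z 0.0567 yaw 1.539 j6 -0.06
ee_pos: [0.5931, -0.0207, 0.0567]
eef_rot: [3.141, -0.0, 1.51]
force: [0.4, 0.9, 3.3]
F [0.4 0.9 3.3] Mz [ 0.08 -0.12 -0.02] z 0.0567 yaw 1.51 j6 -0.04
```

```bash
for i in 1; do python3 -m pendant '[[[0,0,0],-0.03],[[0,0,0],0]]'|sed -n 2,2p;python3 s.py;  python3 -m pendant '[[[0,0,-0.005],-0.03],[[0,0,0],0]]'|sed -n 2,2p;python3 s.py;  python3 -m pendant '[[[0,0,-0.01],-0.03],[[0,0,0],0]]'|sed -n 2,2p;python3 s.py; done
```

```text
ee_pos: [0.5931, -0.0208, 0.0567]
F [-0.5  0.8  3.1] Mz [ 0.04 -0.15 -0.03] z 0.0567 yaw 1.479 j6 -0.0
ee_pos: [0.5932, -0.0208, 0.0567]
F [0.1 0.4 4.4] Mz [ 0.07 -0.13 -0.01] z 0.0567 yaw 1.448 j6 0.03
ee_pos: [0.5933, -0.0208, 0.0567]
F [-0.9 -0.9  5.2] Mz [-0.02 -0.11  0.05] z 0.0567 yaw 1.418 j6 0.06
```

```bash
for i in 1; do python3 -m pendant '[[[0,0,0],-0.03],[[0,0,0],0]]'|sed -n 5,6p;python3 s.py;  python3 -m pendant '[[[0,0,0],-0.03],[[0,0,0],0]]'|sed -n 5,6p;python3 s.py;  python3 -m pendant '[[[0,0,0],-0.03],[[0,0,0],0]]'|sed -n 5,6p;python3 s.py; done
```

```text
grip_width: 0.0136
grip_force: 20.0
F [-0.1  0.4  5. ] Mz [-0.   -0.11  0.  ] z 0.0567 yaw 1.388 j6 0.09
grip_width: 0.0141
grip_force: 20.0
F [-0.   0.   4.1] Mz [ 0.01 -0.08  0.1 ] z 0.0567 yaw 1.358 j6 0.12
grip_width: 0.0141
grip_force: 20.0
F [-0.1  0.7  4.8] Mz [ 0.03 -0.15  0.07] z 0.0567 yaw 1.328 j6 0.15
```

```bash
for i in 1; do python3 -m pendant '[[[0,0,0],0],[[0,0,0],0]]' 0 40|sed -n 5,6p;python3 s.py;  python3 -m pendant '[[[0,0,0],-0.03],[[0,0,0],0]]'|sed -n 5,6p;python3 s.py;  python3 -m pendant '[[[0,0,0],-0.03],[[0,0,0],0]]'|sed -n 5,6p;python3 s.py; done
```

```text
grip_width: 0.0138
grip_force: 40.0
F [0.5 0.2 5.3] Mz [-0.03 -0.06 -0.07] z 0.0567 yaw 1.33 j6 0.14
grip_width: 0.0139
grip_force: 40.0
F [0.3 0.3 5.5] Mz [ 0.03 -0.16  0.03] z 0.0567 yaw 1.298 j6 0.18
grip_width: 0.0141
grip_force: 40.0
F [-0.1 -0.4  5.4] Mz [-0.07 -0.15  0.03] z 0.0567 yaw 1.268 j6 0.21
```

```bash
for i in 1; do python3 -m pendant '[[[0,0,0],-0.03],[[0,0,0],0]]'|sed -n 5,5p;python3 s.py;  python3 -m pendant '[[[0,0,0],-0.03],[[0,0,0],0]]'|sed -n 5,5p;python3 s.py;  python3 -m pendant '[[[0,0,0],-0.03],[[0,0,0],0]]'|sed -n 5,5p;python3 s.py; done
```

```text
grip_width: 0.0137
F [ 0.5 -0.1  6. ] Mz [-0.08 -0.07  0.11] z 0.0567 yaw 1.238 j6 0.24
grip_width: 0.014
F [-1.1 -0.5  5.9] Mz [-0.1   0.03  0.23] z 0.0567 yaw 1.208 j6 0.27
grip_width: 0.0138
F [-0.3 -0.5  5.1] Mz [-0.17  0.03  0.35] z 0.0566 yaw 1.178 j6 0.3
```

The torque has ramped to about 0.35 N·m, inside the snug range, with the height unchanged. I'll check it steadily, release and rise.

```bash
python3 -m pendant '[[[0,0,0.04],0],[[0,0,0],0]]' >/dev/null;python3 s.py; python3 -m pendant '[[[0,0,0],0],[[0,0,0],0],[[0,0,0],0]]' 0.45 |sed -n 2,5p;python3 s.py; python3 -m pendant '[[[0,0,3],0],[[0,0,4],0],[[0,0,4],0],[[-3,0,2],0],[[-3,0,0],0],[[0,0,0],0],[[0,0,0],0]]'
python3 - <<'E'
from h import *
c=cam("wrist");u,v=proj(c,toworld(0,0,.06));print(u,v,[proj(c,toworld(x,0,.046)).round() for x in(.089,)])
o=ray(c,0,0)[0]
cv2.imwrite("pics/w5.png",c["color"][...,::-1])
s=cam("scene");cv2.imwrite("pics/s5.png",cv2.resize(s["color"][195:325,215:385,::-1],None,fx=4.5,fy=4.5,interpolation=cv2.INTER_CUBIC))
E
```

```text
F [ 1.1 -0.6  0.2] Mz [-0.28 -0.43  0.32] z 0.0567 yaw 1.179 j6 0.3
ee_pos: [0.5928, -0.0207, 0.0566]
eef_rot: [-3.141, 0.0, 1.177]
force: [0.4, -0.6, 0.6]
grip_width: 0.0305
F [ 0.4 -0.6  0.6] Mz [-0.06 -0.1  -0.03] z 0.0566 yaw 1.177 j6 0.3
time_s: 13.85
ee_pos: [0.5325, -0.0208, 0.1874]
eef_rot: [3.141, -0.0, 1.176]
force: [0.2, -0.6, 0.5]
grip_width: 0.0424
grip_force: 0.0
385.92972000074593 202.74488431711146 [array([326., 111.])]
```

View pics/w5.png

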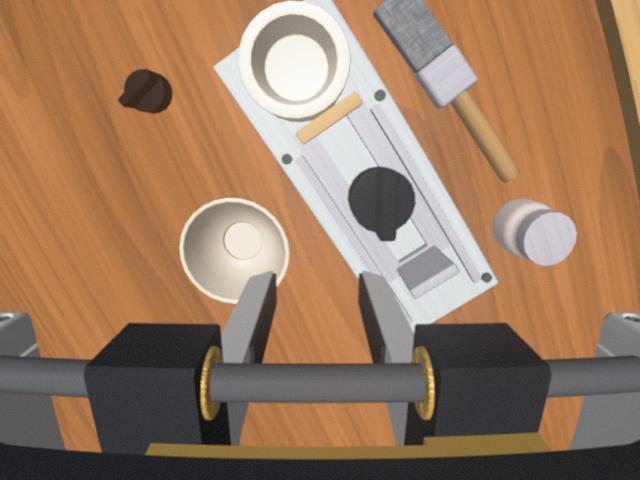

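View pics/s5.png

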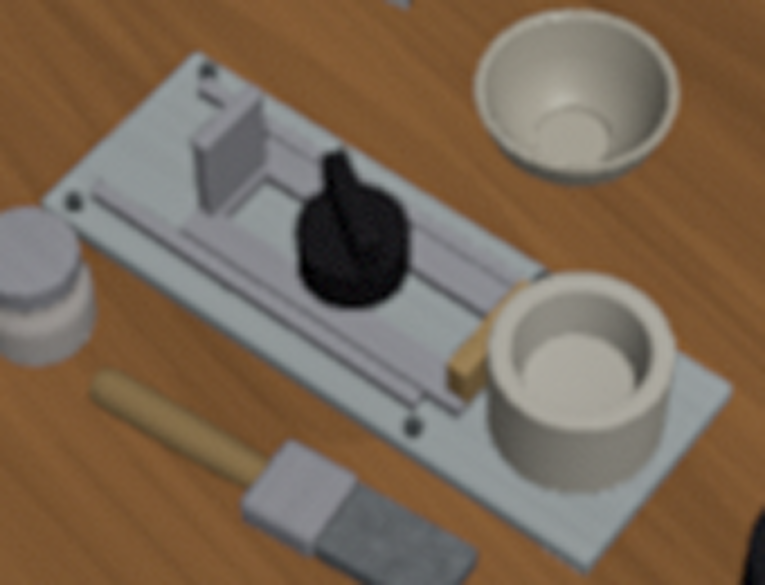

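In the wrist view the knob sits home and upright at (382,198), its wing still lined up with the gripper. The jaw at (330,118) touches the mould, the bystanders are untouched, and the robot is clear. Handing in.

```bash
python3 -c "
from station import ctrl
print(ctrl.hand_in())"
```

```text
the job is handed in; nothing more can be done
None
```

I pushed the stop against the mould, started the knob backwards until it clicked down, and screwed it home to about 0.35 N·m; the job is handed in, but no verdict came back and the clamp force on the stop was not measured directly.

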